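# Snap the washed plate back onto the portion scale

### The job

The weighing plate of the kitchen portion scale has been washed: pick it up by its blue grip, set its four holes over the orange snap studs of the scale, and press it down level until all four studs have clicked through and it lies fully home, then let go. The plate carrier sits on a soft load cell and gives under the hand: press firmly enough to snap, but do not overload the cell. Leave the oil bottle, the cream carton and the cup where they stand.

Things in the scene. Friction and masses are not known exactly. Their poses are not given: they have to be found in the camera images.
- plate_grip (a point): Centre of the blue grip rib (60 mm along x, 14 mm wide along y, 30 mm tall) standing on the middle of the loose weighing plate: bare aluminium, 160 (x) x 130 (y) x 4 mm, 0.18 to 0.33 kg, lying flat on the counter at the start. Half-way up: rib top 15 mm above this point, plate's upper face 15 mm below it, underside 19 mm below. z up.
- plate_seat (a point): Middle of the plate's underside, 19 mm below plate_grip; same axes. The plate may go on either way round (a half turn about z makes no difference).
- plate_hole0 (a point): Centre, at the plate's underside, of a 14 mm square through hole of the plate; at x = 60 mm, y = 45 mm from plate_seat in the plate's axes.
- plate_hole1 (a point): Centre, at the plate's underside, of a 14 mm square through hole of the plate; at x = 60 mm, y = -45 mm from plate_seat in the plate's axes.
- plate_hole2 (a point): Centre, at the plate's underside, of a 14 mm square through hole of the plate; at x = -60 mm, y = 45 mm from plate_seat in the plate's axes.
- plate_hole3 (a point): Centre, at the plate's underside, of a 14 mm square through hole of the plate; at x = -60 mm, y = -45 mm from plate_seat in the plate's axes.
- carrier_seat (a point): Middle of the black plate carrier (146 x 116 mm) on the white portion scale, at the level of its four stud shoulders: 80 mm above the counter unloaded, sinking with the carrier. plate_seat lies here when the plate is home. Studs at x = +-60, y = +-45 mm in this point's axes (z up).
- stud (a point): One of the four orange snap studs (x = +60, y = +45 mm from carrier_seat), on its axis at shoulder level: a pin 11 mm thick, tapering to 5 mm at its top 19 mm up; two spring barbs on its +-x sides spread to 18 mm at 5.5 mm up. A plate laid on rests 8 to 13 mm up; it takes 3 to 5 N a stud (12 to 19 N in all), rising, till the barbs click out over the plate and draw it onto the shoulders.
- scale: The scale's housing, fixed to the counter; origin at the counter under the carrier's middle. White, 200 mm (x) by 170 mm (y), top 42 mm high, with a grey console 60 mm deep and 36 mm high on its -x side. Only carrier and studs stand higher.
- carrier (a joint): How far the plate carrier has been pushed down, m: 0 unloaded; it stays level and gives 1 mm for every 1.8 N, so it sinks some 8 to 12 mm while the plate is being pressed on and springs back when let go (1 to 2 mm down under the plate's weight). Above 0.016 (about 29 N, of which the plate's weight is 2 to 3 N) the load cell is overloaded and damaged.
- oil: Bystander: amber oil bottle with yellow cap, 68 mm thick, 170 mm tall, loose; origin at the centre of its underside.
- carton: Bystander: white and blue cream carton with blue cap, 70 x 70 x 122 mm, loose; origin at the centre of its underside.
- cup: Bystander: steel cup, 70 mm wide, 75 mm tall, loose; origin at the centre of its underside.
Not all that is in view belongs to the job. Of the things that look like the part that bears plate_grip, the middle-sized one is meant.

How it is judged:
By the outcome, as a careful person would: the job done as asked, in the order asked, and still so for the second after the job is handed in, with the robot touching nothing.
It also fails if it takes over 48 s, if anything falls off the work surface, if the arm or the gripper's body presses on something with over 40 N, if the wrist force passes 120 N, or if a joint passes its speed limit or range.

### The arm

A 6-joint arm with a two-finger parallel gripper is mounted at the origin on the work surface. World frame = base frame: x ahead of the robot, y to its left, z up, the work surface at z = 0. Lengths are in m, angles in rad, forces in N, time in s.
With the tool pointing down it reaches from about 0.275 to 0.975 m from the base axis. Payload 8.4 kg.
Tool frame: the origin (TCP) lies midway between the tips of the shut fingers; the grasp point (between the pads) lies 19 mm behind it (manip.pinch_z is the distance from the TCP to the grasp point, in m); z points along the fingers, y is the line along which they close (so a half turn about z gives the same grasp; the last joint's range is limited). The gripper opens to 92 mm and grips with 3 to 60 N. Pads are 20 mm wide; open, the fingers measure 128 mm over their backs; the gripper's body (75 mm by 189 mm) begins 69 mm behind the grasp point.
Start: joints at [1.156, 0.353, 1.633, -0, 1.155, -0.002], TCP at [0.251, 0.573, 0.215] pointing down, gripper open.
Joint ranges: [-2.63, 2.63], [-0.92, 2.1], [0.06, 2.66], [-1.3, 4.44], [0, 2.69], [-3.02, 3.02]. Speed limits (rad/s): [2.22, 2.22, 2.79, 3.14, 3.14, 3.14].

### API

Orientations are given as a unit quaternion [w, x, y, z].
In Python, from bench import status, eyes, finish_job, manip gives the robot as it stands.
- The arm moves only by the shell command python3 -m jog 'ROWS' [OPENING]. ROWS is JSON, a list of rows, each an object of numbers: "x", "y", "z": the shift along the world's x, y, z in units of 0.02 m (1.0 is 0.02 m); "rx", "ry", "rz": the turn, a rotation vector about the world's x, y, z in units of 0.08 rad (1.0 is 0.08 rad). A call has 1 to 10 rows; each row shifts and turns the commanded pose from where the row before left it; what a row does not reach is not made up. A row lasts 1/8 s, in which the tool goes at most 62.5 mm and 10.7 degrees, less where a joint would pass 70% of its speed; a pose out of reach is approached as far as the arm can. A call with a number of a shift or a turn outside -1 to 1 is refused whole. A call with a gripper value outside its range is refused whole. OPENING is the opening, from -1 (shut) to 1 (fully open), set as the call begins (- or left out, the last holds). The fingers move at their own pace and stop on an object; the grip force is fixed at half the most. Time passes only in rows, so rows that do not move let the fingers close. It gives the time, the measured TCP pose, the force, the opening and the grip force at its end, in the units of the state.
- status.sense(): the state, without advancing time (a new reading comes with each control period).
- eyes.get_image(name): name is "scene" or "top"; returns a dict with "frame" (420x560x3 uint8, blue, green, red), "intrinsics" (3x3 intrinsics, pixels), "k1" (the pictures are not rectified: a ray, as slopes to the right and down, at radius r is drawn at 1 + k1 r^2 times it, then the intrinsics apply), "pose" (4x4, takes a point from camera to world coordinates). Camera axes: x right, y down, z forward; pixel columns grow to the right and rows downward; lengths in m; the calibration is good to about 2 mm. A picture is of the moment at which its call begins. There is no depth.
- finish_job(): hands the job in; it is judged then, once.
The state is a dict: "t": time; "joint_positions": joint angles; "dq": joint speeds; "joint_torque": joint torques, N m; "position": TCP position; "tcp_rot": TCP orientation; "wrist_force": force on the tool from outside, world axes, zero at the start; "ft_torque": the same for the moment, N m; "opening": finger opening in m; "grasp_force": force on a finger pad.
Only numpy, scipy, OpenCV 4.12 (cv2) and the standard library are available. Lean on these libraries where they do the work, as an engineer would, in place of code of your own. Each camera call takes 0.05 s, during which the arm holds its last target. There are 200 camera calls.

## Working session

There is one attempt and no reset: what is moved stays moved. The work goes in short steps, Python scripts to look and compute and a shell command to move; the robot and the scene stay as the last step left them, time stands still between calls to the robot, and variables do not carry over. Pictures are saved under pics/ and viewed, at most 10 in all, crops included, and the job is handed in when it is done.

```bash
ls; mkdir -p pics; python3 - <<'E'
from bench import status, eyes, manip
import cv2
s=status.sense();print(s['t'],s['position'],s['tcp_rot'],s['opening'],manip.pinch_z)
for n in('scene','top'):
    d=eyes.get_image(n);cv2.imwrite(f'pics/{n}0.png',d['frame']);print(n,d['intrinsics'],d['k1'],d['pose'])
E
```

```text
pics
0.0 [0.25051887 0.57206271 0.21388714] [-1.37151469e-04  2.04911215e-01  9.78780334e-01 -6.57535029e-04] 0.09189931635815736 0.0187
scene [[389.0102684    0.         282.63579259]
 [  0.         389.0102684  210.55212434]
 [  0.           0.           1.        ]] -0.011697088460800592 [[-0.84595741  0.40178357 -0.35060809  0.89763233]
 [ 0.53318584  0.64755518 -0.54441266  0.54581693]
 [ 0.00830202 -0.64748919 -0.76202941  0.8858867 ]
 [ 0.          0.          0.          1.        ]]
top [[465.26999778   0.         274.73385355]
 [  0.         465.26999778 209.71641104]
 [  0.           0.           1.        ]] -0.013932903898368857 [[ 0.01942322 -0.99666526  0.07925341  0.44789988]
 [-0.99973821 -0.02031947 -0.01051774  0.01491989]
 [ 0.01209305 -0.07902838 -0.99679901  1.44073983]
 [ 0.          0.          0.          1.        ]]
```

View pics/scene0.png

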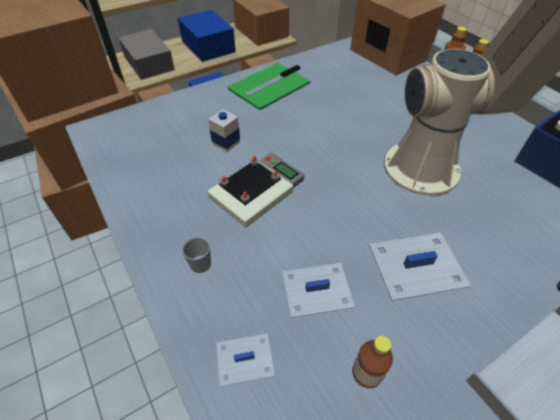

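View pics/top0.png

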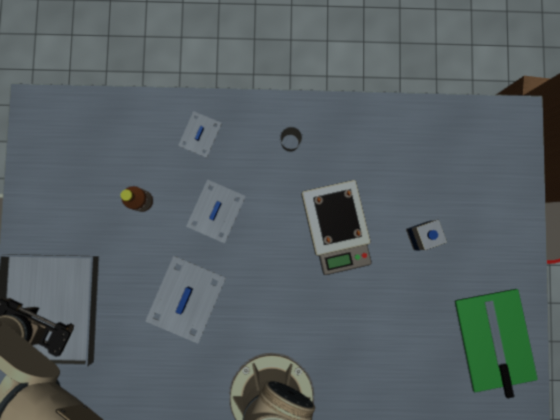

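Top view: the middle-sized plate is at about (216,211) and the scale carrier at (337,217). The scene view shows the same plate at (317,289) and the scale at (250,185). Next I'll measure them.

```bash
cat > h.py <<'E'
import numpy as np, cv2
from bench import status, eyes
def dist(d): return np.array([d['k1'],0,0,0,0],float)
def rays(d,px):
    u=cv2.undistortPoints(np.array(px,float).reshape(-1,1,2),d['intrinsics'],dist(d)).reshape(-1,2)
    return np.c_[u,np.ones(len(u))]@d['pose'][:3,:3].T
def onz(d,px,z):
    r=rays(d,px);c=d['pose'][:3,3];return c+r*((z-c[2])/r[:,2])[:,None]
def proj(d,P):
    R=d['pose'][:3,:3];t=d['pose'][:3,3]
    return cv2.projectPoints(np.array(P,float).reshape(-1,1,3),cv2.Rodrigues(R.T)[0],-R.T@t,d['intrinsics'],dist(d))[0].reshape(-1,2)
def tri(ds,pxs):
    A=np.zeros((3,3));b=np.zeros(3)
    for d,p in zip(ds,pxs):
        r=rays(d,[p])[0];r/=np.linalg.norm(r);M=np.eye(3)-np.outer(r,r);A+=M;b+=M@d['pose'][:3,3]
    return np.linalg.solve(A,b)
def blobs(d,kind,box,amin=3):
    x0,y0,x1,y1=box;f=d['frame'][y0:y1,x0:x1].astype(int);B,G,R=f[...,0],f[...,1],f[...,2]
    m={'blue':(B>G+45)&(B>R+60),'orange':(R>B+45)&(R>G+25),'black':f.max(2)<60,'white':f.min(2)>175}[kind].astype(np.uint8)
    cs=cv2.findContours(m,cv2.RETR_EXTERNAL,cv2.CHAIN_APPROX_NONE)[0];o=[]
    n,l,st,ce=cv2.connectedComponentsWithStats(m)
    for i in range(1,n):
        if st[i,4]>=amin:
            p=np.argwhere(l==i)[:,::-1].astype(np.float32)
            o.append((int(st[i,4]),ce[i]+[x0,y0],cv2.minAreaRect(p+np.float32([x0,y0]))))
    return sorted(o,key=lambda a:-a[0])
E
python3 - <<'E'
from h import *
T=eyes.get_image('top');S=eyes.get_image('scene')
np.set_printoptions(precision=4,suppress=True)
for n,d,pb,sb in(('top',T,(180,175,250,245),(295,175,380,255)),('scene',S,(280,262,356,318),(205,145,305,225))):
    for k,b in(('blue',pb),('orange',sb),('black',sb)):
        print(n,k,[(a,np.round(c,1),r) for a,c,r in blobs(d,k,b)][:5])
a=cv2.resize(T['frame'][170:280,180:380],None,fx=4,fy=4,interpolation=cv2.INTER_CUBIC)
b=cv2.resize(S['frame'][145:225,190:310],None,fx=3,fy=3,interpolation=cv2.INTER_CUBIC)
c=cv2.resize(S['frame'][255:325,275:365],None,fx=3,fy=3,interpolation=cv2.INTER_CUBIC)
o=np.zeros((600,800,3),np.uint8);o[:a.shape[0]//1,:800]=a;cv2.imwrite('pics/t1.png',o[:440]);
o=np.zeros((240,640,3),np.uint8);o[:,:360]=b;o[:210,360:630]=c;cv2.imwrite('pics/s1.png',o)
E
```

```text
top blue [(46, array([214.5, 210.3]), ((214.300048828125, 210.4000244140625), (2.683281421661377, 16.54690170288086), 26.56505012512207))]
top orange [(10, array([358. , 232.5]), ((358.0, 232.5), (3.0, 2.0), 90.0)), (9, array([327.9, 239.3]), ((327.7500305175781, 239.25003051757812), (2.8284268379211426, 2.1213202476501465), 45.0)), (9, array([364.2, 253.6]), ((364.0, 253.5), (1.0, 4.0), 90.0)), (7, array([348.6, 192.3]), ((348.5, 192.5), (3.0, 1.0), 90.0)), (6, array([318.5, 199. ]), ((318.5, 199.0), (2.0, 1.0), 90.0))]
top black [(1615, array([337.1, 216.5]), ((337.0754089355469, 216.5704803466797), (48.09825897216797, 37.906009674072266), 76.75948333740234)), (21, array([345.7, 253.5]), ((344.5, 253.0), (2.0, 11.0), 90.0))]
scene blue [(110, array([317.4, 282.7]), ((317.5173034667969, 282.6127014160156), (4.713773250579834, 23.188722610473633), 81.25383758544922))]
scene orange [(24, array([244.3, 194.5]), ((244.0, 194.5), (5.0, 4.0), 90.0)), (20, array([267.7, 157.8]), ((267.75, 157.74998474121094), (3.535533905029297, 4.242640495300293), 45.0)), (20, array([274.6, 172.6]), ((274.5, 172.5), (5.0, 3.0), 90.0)), (17, array([222.9, 178.9]), ((222.5, 178.5), (5.0, 3.0), 90.0)), (16, array([253.5, 158.6]), ((253.65000915527344, 158.5500030517578), (2.8460497856140137, 5.0596442222595215), 18.43494987487793))]
scene black [(1172, array([249.5, 181.5]), ((249.72621154785156, 181.3070068359375), (31.100576400756836, 51.05747985839844), 53.61565017700195)), (37, array([286.1, 173.2]), ((284.7049255371094, 172.27171325683594), (24.351545333862305, 7.975602149963379), 19.290042877197266)), (26, array([226.2, 145.9]), ((226.0, 146.5), (3.0, 10.0), 90.0)), (20, array([298. , 181.4]), ((297.95123291015625, 181.4390411376953), (1.5617377758026123, 10.619816780090332), 51.34019470214844))]
```

View pics/t1.png

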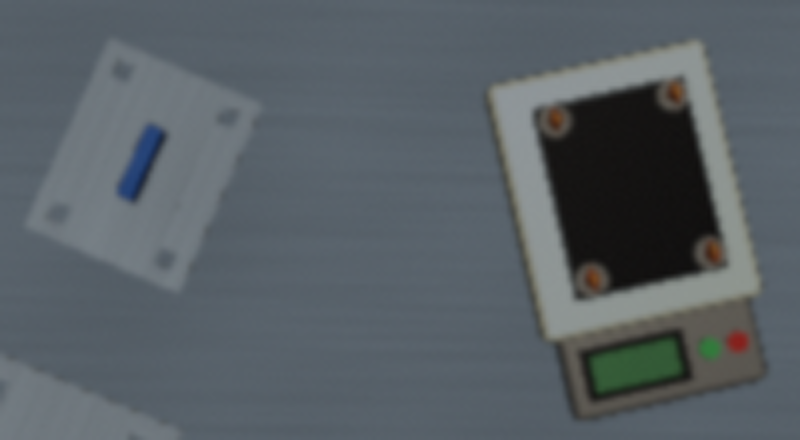

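The crop shows the plate's four holes at about (210,187), (237,199), (194,223) and (221,235), and the four orange studs around the black carrier.

```bash
python3 - <<'E'
from h import *
np.set_printoptions(precision=4,suppress=True)
T=eyes.get_image('top');S=eyes.get_image('scene')
g=cv2.cvtColor(T['frame'],cv2.COLOR_BGR2GRAY).astype(float)
H=[]
for cx,cy in((210,187),(236.6,199),(194,223),(221,234.6)):
    x,y=round(cx),round(cy);w=g[y-4:y+5,x-4:x+5];q=np.clip(np.percentile(w,60)-6-w,0,None)
    Y,X=np.mgrid[y-4:y+5,x-4:x+5];H.append((np.sum(X*q)/q.sum(),np.sum(Y*q)/q.sum()))
P=onz(T,H,0.004);print('holes',np.array(H),P[:,:2],'mid',P.mean(0))
print('dists',[np.linalg.norm(P[i]-P[j]) for i,j in((0,1),(2,3),(0,2),(1,3))],'yaw x',[np.degrees(np.arctan2(*(P[i]-P[j])[[1,0]])) for i,j in((0,2),(1,3))],'yaw y',[np.degrees(np.arctan2(*(P[i]-P[j])[[1,0]])) for i,j in((0,1),(2,3))])
bt=blobs(T,'blue',(180,175,250,245))[0];bs=blobs(S,'blue',(280,262,356,318))[0]
print('rib tri',tri((T,S),(bt[1],bs[1])), 'top z.034',onz(T,[bt[1]],.034), 'scene',onz(S,[bs[1]],.024))
t=[b[1] for b in blobs(T,'orange',(295,175,380,255)) if b[1][1]<245][:4]
t=[min(t,key=lambda p:np.hypot(p[0]-a,p[1]-b)) for a,b in((318,199),(348,192),(328,239),(358,232))]
s=[b[1] for b in blobs(S,'orange',(205,145,282,225)) ]
s=[min(s,key=lambda p:np.hypot(p[0]-a,p[1]-b)) for a,b in((244,194),(223,179),(274,172),(253,158))]
Q=np.array([tri((T,S),x) for x in zip(t,s)]);print('studs tri',Q,Q.mean(0))
Z=onz(T,t,.09);print('studs top@.09',Z,Z.mean(0));Z2=onz(S,s,.09);print('scene@.09',Z2.mean(0))
for i,j in((0,1),(2,3),(0,2),(1,3)):
    v=Z[i]-Z[j];print(np.linalg.norm(v),np.degrees(np.arctan2(v[1],v[0])))
c=blobs(T,'black',(295,175,380,255))[0];print('carrier',onz(T,[c[1]],.07))
E
```

```text
holes [[209.9886 187.2803]
 [236.4922 198.8555]
 [194.0042 222.9333]
 [220.7662 234.4568]] [[0.6279 0.2022]
 [0.5935 0.119 ]
 [0.5161 0.248 ]
 [0.4823 0.1645]] mid [0.555  0.1834 0.004 ]
dists [np.float64(0.0900133335122505), np.float64(0.09010960650438275), np.float64(0.12081876091145315), np.float64(0.12017677498094671)] yaw x [np.float64(-22.323453257242445), np.float64(-22.27779630310043)] yaw y [np.float64(67.51766946426403), np.float64(67.92606826769477)]
rib tri [0.5556 0.1819 0.0316] top z.034 [[0.5542 0.1826 0.034 ]] scene [[0.5537 0.1776 0.024 ]]
studs tri [[ 0.5903 -0.1272  0.091 ]
 [ 0.6122 -0.2155  0.0883]
 [ 0.4734 -0.1559  0.0917]
 [ 0.4949 -0.2438  0.089 ]] [ 0.5427 -0.1856  0.09  ]
studs top@.09 [[ 0.5893 -0.1266  0.09  ]
 [ 0.6109 -0.2145  0.09  ]
 [ 0.4722 -0.1553  0.09  ]
 [ 0.4938 -0.2428  0.09  ]] [ 0.5415 -0.1848  0.09  ]
scene@.09 [ 0.5437 -0.1865  0.09  ]
0.09053853516153863 103.79281566990846
0.09014285472641302 103.82454538356737
0.12054585326300324 13.774516510550031
0.12049670937247188 13.58635731390874
carrier [[ 0.5405 -0.1844  0.07  ]]
```

```bash
R='{"x":0.76,"y":-1}'; true
python3 -m jog '[{"x":0.76,"y":-1},{"x":0.76,"y":-1},{"x":0.76,"y":-1},{"x":0.76,"y":-1},{"x":0.76,"y":-1},{"x":0.76,"y":-1},{"x":0.76,"y":-1},{"x":0.76,"y":-1},{"x":0.76,"y":-1},{"x":0.76,"y":-1}]' 1
python3 -m jog '[{"x":0.76,"y":-1,"z":-0.6,"rz":0.28},{"x":0.76,"y":-1,"z":-0.6},{"x":0.76,"y":-1,"z":-0.6},{"x":0.76,"y":-1,"z":-0.6},{"x":0.76,"y":-1,"z":-0.6},{"x":0.76,"y":-1,"z":-0.6},{"x":0.76,"y":-1,"z":-0.6},{"x":0.76,"y":-1,"z":-0.6},{"x":0.76,"y":-1,"z":-0.6},{"x":0.76,"y":-0.45,"z":-0.6}]'
```

```text
validation failed for argument at $[0]...
validation failed for argument at $[0]...
```

```bash
python3 -m jog --help | head -30
python3 -m jog '[{"x":0.76,"y":-1,"z":0,"rx":0,"ry":0,"rz":0.28}]' 1
```

```text
t: 0.42
position: [0.2654, 0.5531, 0.2144]
tcp_rot: [-0.0, 0.193, 0.981, 0.0]
wrist_force: [0.3, -1.1, 0.6]
opening: 0.0918
grasp_force: 0.0invalid input: not JSON, or not a number
```

```bash

python3 -m jog '[{"x":0.76,"y":-1,"z":0,"rx":0,"ry":0,"rz":0},{"x":0.76,"y":-1,"z":0,"rx":0,"ry":0,"rz":0},{"x":0.76,"y":-1,"z":0,"rx":0,"ry":0,"rz":0},{"x":0.76,"y":-1,"z":0,"rx":0,"ry":0,"rz":0},{"x":0.76,"y":-1,"z":0,"rx":0,"ry":0,"rz":0},{"x":0.76,"y":-1,"z":0,"rx":0,"ry":0,"rz":0},{"x":0.76,"y":-1,"z":0,"rx":0,"ry":0,"rz":0},{"x":0.76,"y":-1,"z":0,"rx":0,"ry":0,"rz":0},{"x":0.76,"y":-1,"z":0,"rx":0,"ry":0,"rz":0},{"x":0.76,"y":-1,"z":0,"rx":0,"ry":0,"rz":0}]'
python3 -m jog '[{"x":0.76,"y":-1,"z":-0.6,"rx":0,"ry":0,"rz":0},{"x":0.76,"y":-1,"z":-0.6,"rx":0,"ry":0,"rz":0},{"x":0.76,"y":-1,"z":-0.6,"rx":0,"ry":0,"rz":0},{"x":0.76,"y":-1,"z":-0.6,"rx":0,"ry":0,"rz":0},{"x":0.76,"y":-1,"z":-0.6,"rx":0,"ry":0,"rz":0},{"x":0.76,"y":-1,"z":-0.6,"rx":0,"ry":0,"rz":0},{"x":0.76,"y":-1,"z":-0.6,"rx":0,"ry":0,"rz":0},{"x":0.76,"y":-1,"z":-0.6,"rx":0,"ry":0,"rz":0},{"x":0.76,"y":-0.45,"z":-0.6,"rx":0,"ry":0,"rz":0},{"x":0,"y":0,"z":0,"rx":0,"ry":0,"rz":0}]'
```

```text
t: 1.68
position: [0.4186, 0.3511, 0.2147]
tcp_rot: [0.0, 0.194, 0.981, 0.0]
wrist_force: [0.6, 0.5, 0.7]
opening: 0.0917
grasp_force: 0.0
t: 2.92
position: [0.5551, 0.1827, 0.1057]
tcp_rot: [-0.0, 0.195, 0.981, -0.0]
wrist_force: [-0.2, 0.7, 0.0]
opening: 0.0915
grasp_force: 0.0
```

```bash

python3 -m jog '[{"x":0,"y":0,"z":-0.9,"rx":0,"ry":0,"rz":0},{"x":0,"y":0,"z":-0.9,"rx":0,"ry":0,"rz":0},{"x":0,"y":0,"z":-0.9,"rx":0,"ry":0,"rz":0},{"x":0,"y":0,"z":-0.9,"rx":0,"ry":0,"rz":0},{"x":0,"y":0,"z":-0.7,"rx":0,"ry":0,"rz":0},{"x":0,"y":0,"z":-0.4,"rx":0,"ry":0,"rz":0},{"x":0,"y":0,"z":-0.2,"rx":0,"ry":0,"rz":0},{"x":0,"y":0,"z":0,"rx":0,"ry":0,"rz":0}]'
python3 -m jog '[{"x":0,"y":0,"z":0,"rx":0,"ry":0,"rz":0},{"x":0,"y":0,"z":0,"rx":0,"ry":0,"rz":0},{"x":0,"y":0,"z":0,"rx":0,"ry":0,"rz":0},{"x":0,"y":0,"z":0,"rx":0,"ry":0,"rz":0},{"x":0,"y":0,"z":0,"rx":0,"ry":0,"rz":0},{"x":0,"y":0,"z":0,"rx":0,"ry":0,"rz":0},{"x":0,"y":0,"z":0,"rx":0,"ry":0,"rz":0},{"x":0,"y":0,"z":0,"rx":0,"ry":0,"rz":0}]' -1
```

```text
t: 3.92
position: [0.5549, 0.1835, 0.0086]
tcp_rot: [0.0, 0.194, 0.981, 0.0]
wrist_force: [-0.4, 0.4, 0.0]
opening: 0.0921
grasp_force: 0.0
t: 4.92
position: [0.5548, 0.1836, 0.0086]
tcp_rot: [0.0, 0.194, 0.981, 0.0]
wrist_force: [-0.2, -0.4, -0.5]
opening: 0.0142
grasp_force: 0.6
```

```bash

python3 -m jog '[{"x":0,"y":0,"z":0,"rx":0,"ry":0,"rz":0},{"x":0,"y":0,"z":0,"rx":0,"ry":0,"rz":0},{"x":0,"y":0,"z":0,"rx":0,"ry":0,"rz":0}]'
python3 -m jog '[{"x":0,"y":0,"z":0.2,"rx":0,"ry":0,"rz":0},{"x":0,"y":0,"z":0.5,"rx":0,"ry":0,"rz":0},{"x":0,"y":0,"z":0.8,"rx":0,"ry":0,"rz":0},{"x":0,"y":0,"z":0.9,"rx":0,"ry":0,"rz":0},{"x":0,"y":0,"z":0.9,"rx":0,"ry":0,"rz":0},{"x":0,"y":0,"z":0.9,"rx":0,"ry":0,"rz":0},{"x":0,"y":0,"z":0.9,"rx":0,"ry":0,"rz":0},{"x":0,"y":0,"z":0.9,"rx":0,"ry":0,"rz":0},{"x":0,"y":0,"z":0.5,"rx":0,"ry":0,"rz":0},{"x":0,"y":0,"z":0,"rx":0,"ry":0,"rz":0}]'
```

```text
t: 5.3
position: [0.5548, 0.1835, 0.0086]
tcp_rot: [0.0, 0.194, 0.981, 0.0]
wrist_force: [1.2, 0.2, -0.5]
opening: 0.0141
grasp_force: 30.0
t: 6.55
position: [0.5552, 0.1836, 0.1394]
tcp_rot: [0.001, 0.194, 0.981, 0.0]
wrist_force: [-0.8, 0.1, -2.4]
opening: 0.0137
grasp_force: 30.0
```

```bash

python3 -m jog '[{"x":-0.03,"y":-0.4,"z":0,"rx":0,"ry":0,"rz":0.2},{"x":-0.03,"y":-0.8,"z":0,"rx":0,"ry":0,"rz":0.4},{"x":-0.03,"y":-0.9,"z":0,"rx":0,"ry":0,"rz":0.4},{"x":-0.03,"y":-0.9,"z":0,"rx":0,"ry":0,"rz":0.4},{"x":-0.03,"y":-0.9,"z":0,"rx":0,"ry":0,"rz":0.4},{"x":-0.03,"y":-0.9,"z":0,"rx":0,"ry":0,"rz":0.4},{"x":-0.03,"y":-0.9,"z":0,"rx":0,"ry":0,"rz":0.4},{"x":-0.03,"y":-0.9,"z":0,"rx":0,"ry":0,"rz":0.4},{"x":-0.03,"y":-0.9,"z":0,"rx":0,"ry":0,"rz":0.4},{"x":-0.03,"y":-0.9,"z":0,"rx":0,"ry":0,"rz":0.4}]'
python3 -m jog '[{"x":-0.03,"y":-0.9,"z":0,"rx":0,"ry":0,"rz":0.4},{"x":-0.03,"y":-0.9,"z":0,"rx":0,"ry":0,"rz":0.4},{"x":-0.03,"y":-0.9,"z":0,"rx":0,"ry":0,"rz":0.4},{"x":-0.03,"y":-0.9,"z":0,"rx":0,"ry":0,"rz":0.4},{"x":-0.03,"y":-0.9,"z":0,"rx":0,"ry":0,"rz":0.4},{"x":-0.03,"y":-0.9,"z":0,"rx":0,"ry":0,"rz":0.4},{"x":-0.03,"y":-0.9,"z":0,"rx":0,"ry":0,"rz":0.4},{"x":-0.03,"y":-0.9,"z":0,"rx":0,"ry":0,"rz":0.4},{"x":-0.03,"y":-0.9,"z":0,"rx":0,"ry":0,"rz":0.4},{"x":-0.1,"y":-0.7,"z":0,"rx":0,"ry":0,"rz":0.4}]'
python3 -m jog '[{"x":0,"y":-0.23,"z":0,"rx":0,"ry":0,"rz":0.06},{"x":0,"y":0,"z":0,"rx":0,"ry":0,"rz":0},{"x":0,"y":0,"z":0,"rx":0,"ry":0,"rz":0}]'
python3 - <<'E'
from h import *
T=eyes.get_image('top');S=eyes.get_image('scene');print(status.sense()['joint_positions'])
a=cv2.resize(T['frame'][160:280,280:400],None,fx=4,fy=4,interpolation=cv2.INTER_CUBIC)
b=cv2.resize(S['frame'][100:260,170:330],None,fx=3,fy=3,interpolation=cv2.INTER_CUBIC)
cv2.imwrite('pics/h1.png',np.hstack([a,b])[:, :960][:, :800] if 0 else cv2.resize(np.hstack([a,b]),(800,400)))
E
```

```text
t: 7.8
position: [0.5479, 0.0144, 0.1377]
tcp_rot: [-0.001, 0.042, 0.999, -0.0]
wrist_force: [-0.2, -0.4, -3.2]
opening: 0.0141
grasp_force: 30.0
t: 9.05
position: [0.5405, -0.1615, 0.1376]
tcp_rot: [-0.001, -0.117, 0.993, 0.0]
wrist_force: [-0.0, 0.2, -3.1]
opening: 0.0134
grasp_force: 30.0
t: 9.43
position: [0.5412, -0.1647, 0.1384]
tcp_rot: [-0.0, -0.119, 0.993, 0.0]
wrist_force: [0.1, 0.9, -2.5]
opening: 0.0137
grasp_force: 30.0
[-2.97931089e-01  3.47453287e-01  1.83095432e+00  1.01869321e-04
  9.63337105e-01 -2.10753664e+00]
```

View pics/h1.png

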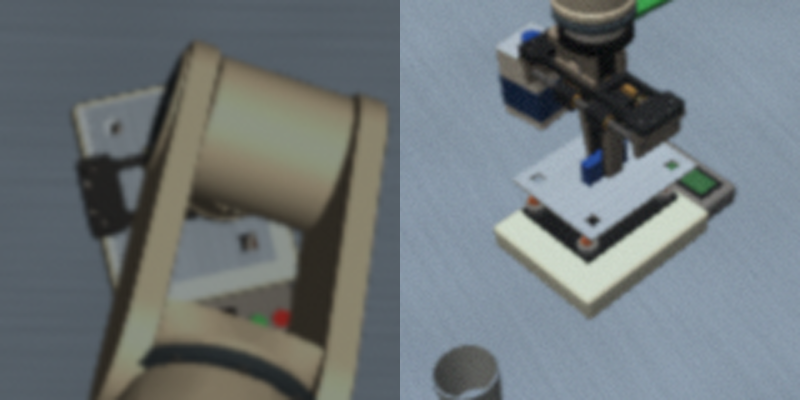

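Left: the plate is seen from the top behind the arm. Right: the plate hangs level above the scale, short in y by about 20 mm, with holes visible at about (538,178), (592,220) and (672,164) in the crop.

```bash

python3 -m jog '[{"x":0.02,"y":-0.5,"z":0,"rx":0,"ry":0,"rz":0},{"x":0,"y":-0.5,"z":-0.2,"rx":0,"ry":0,"rz":0},{"x":0,"y":0,"z":-0.5,"rx":0,"ry":0,"rz":0},{"x":0,"y":0,"z":-0.4,"rx":0,"ry":0,"rz":0},{"x":0,"y":0,"z":0,"rx":0,"ry":0,"rz":0},{"x":0,"y":0,"z":0,"rx":0,"ry":0,"rz":0}]'
python3 - <<'E'
from h import *
np.set_printoptions(precision=4,suppress=True)
T=eyes.get_image('top');S=eyes.get_image('scene');p=status.sense()['position'];zt=p[2]-.0086+.004
c,s=np.cos(np.radians(13.75)),np.sin(np.radians(13.75))
H=np.array([[.5415+c*x-s*y,-.185+s*x+c*y,zt] for x in(.06,-.06) for y in(.045,-.045)])
print(p,'exp top',proj(T,H),'exp scene',proj(S,H))
st=H.copy();st[:,2]=.099;print('studtips scene',proj(S,st))
a=cv2.resize(T['frame'][170:260,290:390],None,fx=4,fy=4,interpolation=cv2.INTER_CUBIC)
b=cv2.resize(S['frame'][140:230,200:300],None,fx=4,fy=4,interpolation=cv2.INTER_CUBIC)
cv2.imwrite('pics/h2.png',np.hstack([a,b]))
E
```

```text
t: 10.28
position: [0.5418, -0.185, 0.1165]
tcp_rot: [-0.0, -0.119, 0.993, 0.0]
wrist_force: [0.4, -0.1, -1.9]
opening: 0.0133
grasp_force: 30.0
[ 0.5419 -0.185   0.1168] exp top [[319.478  198.2891]
 [349.8684 191.5286]
 [328.9691 239.1081]
 [359.5392 232.2125]] exp scene [[244.5617 189.0783]
 [223.1633 172.9525]
 [275.4296 167.4897]
 [253.9963 152.8949]]
studtips scene [[244.879  192.3834]
 [223.662  176.2834]
 [275.4559 170.8219]
 [254.2057 156.2375]]
```

View pics/h2.png

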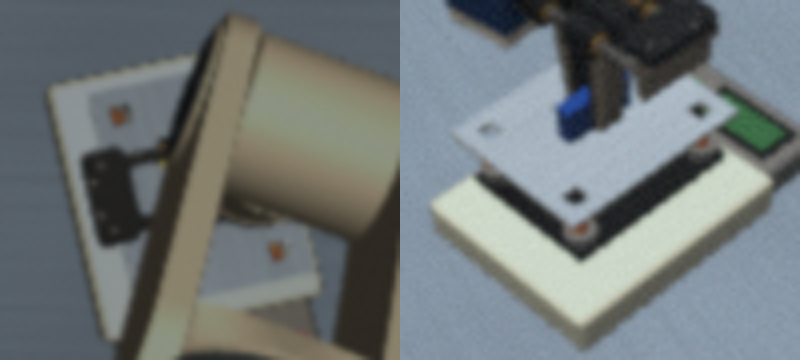

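Both visible studs sit centred in their holes: (320,199) and (359,233) from the top. The scene holes match the expected pixels to under 1 px. Lowering onto the studs.

```bash

python3 -m jog '[{"x":-0.02,"y":0,"z":-0.25,"rx":0,"ry":0,"rz":0},{"x":0,"y":0,"z":-0.25,"rx":0,"ry":0,"rz":0},{"x":0,"y":0,"z":-0.15,"rx":0,"ry":0,"rz":0},{"x":0,"y":0,"z":0,"rx":0,"ry":0,"rz":0}]'
python3 -m jog '[{"x":0,"y":0,"z":-0.15,"rx":0,"ry":0,"rz":0},{"x":0,"y":0,"z":-0.15,"rx":0,"ry":0,"rz":0},{"x":0,"y":0,"z":-0.1,"rx":0,"ry":0,"rz":0},{"x":0,"y":0,"z":0,"rx":0,"ry":0,"rz":0}]'
```

```text
t: 10.88
position: [0.5411, -0.185, 0.1032]
tcp_rot: [-0.0, -0.119, 0.993, 0.0]
wrist_force: [-0.1, 0.4, -3.3]
opening: 0.0137
grasp_force: 30.0
t: 11.38
position: [0.5415, -0.1852, 0.0958]
tcp_rot: [0.0, -0.119, 0.993, -0.0]
wrist_force: [-0.7, -0.8, 1.2]
opening: 0.0141
grasp_force: 30.0
```

```bash

python3 -m jog '[{"x":0,"y":0,"z":-0.1,"rx":0,"ry":0,"rz":0},{"x":0,"y":0,"z":-0.1,"rx":0,"ry":0,"rz":0},{"x":0,"y":0,"z":0,"rx":0,"ry":0,"rz":0}]'
python3 -m jog '[{"x":0,"y":0,"z":-0.1,"rx":0,"ry":0,"rz":0},{"x":0,"y":0,"z":-0.1,"rx":0,"ry":0,"rz":0},{"x":0,"y":0,"z":0,"rx":0,"ry":0,"rz":0}]'
python3 - <<'E'
from bench import status
s=status.sense();print(s['ft_torque'],s['wrist_force'],s['position'])
E
```

```text
t: 11.75
position: [0.5417, -0.1853, 0.0921]
tcp_rot: [0.0, -0.119, 0.993, -0.0]
wrist_force: [-2.0, 0.1, 7.3]
opening: 0.0137
grasp_force: 30.0
t: 12.12
position: [0.5419, -0.1853, 0.0885]
tcp_rot: [0.001, -0.119, 0.993, -0.0]
wrist_force: [-2.6, 1.2, 11.7]
opening: 0.0137
grasp_force: 30.0
[0.26598223 0.55408467 0.11005916] [-2.61284026  1.20877031 11.71482936] [ 0.54190357 -0.18532053  0.08852721]
```

```bash

python3 -m jog '[{"x":-0.05,"y":0,"z":-0.05,"rx":0,"ry":0,"rz":0},{"x":0,"y":0,"z":-0.05,"rx":0,"ry":0,"rz":0},{"x":0,"y":0,"z":0,"rx":0,"ry":0,"rz":0}]'
python3 -m jog '[{"x":0,"y":0,"z":-0.05,"rx":0,"ry":0,"rz":0},{"x":0,"y":0,"z":-0.05,"rx":0,"ry":0,"rz":0},{"x":0,"y":0,"z":0,"rx":0,"ry":0,"rz":0}]'
python3 - <<'E'
from bench import status
s=status.sense();print(s['ft_torque'],s['wrist_force'],s['position'])
E
```

```text
t: 12.5
position: [0.5417, -0.1854, 0.087]
tcp_rot: [0.001, -0.119, 0.993, -0.001]
wrist_force: [-1.5, -0.4, 13.5]
opening: 0.0134
grasp_force: 30.0
t: 12.88
position: [0.5417, -0.1853, 0.0851]
tcp_rot: [0.001, -0.119, 0.993, -0.0]
wrist_force: [-1.7, 2.2, 15.6]
opening: 0.0136
grasp_force: 30.0
[0.37333542 0.40550189 0.084253  ] [-1.72637082  2.17594721 15.5507944 ] [ 0.54167492 -0.18534033  0.0851461 ]
```

```bash

python3 -m jog '[{"x":-0.03,"y":0,"z":-0.05,"rx":0,"ry":0,"rz":0},{"x":0,"y":0,"z":-0.05,"rx":0,"ry":0,"rz":0},{"x":0,"y":0,"z":0,"rx":0,"ry":0,"rz":0}]'
python3 - <<'E'
from bench import status
s=status.sense();print(s['ft_torque'],s['wrist_force'],s['position'])
E
```

```text
t: 13.25
position: [0.5414, -0.1854, 0.0827]
tcp_rot: [0.002, -0.119, 0.993, -0.001]
wrist_force: [2.2, 1.2, 8.4]
opening: 0.0135
grasp_force: 30.0
[ 0.22028722 -0.05585184  0.1105856 ] [2.15301519 1.21897864 8.42826711] [ 0.54144431 -0.18535859  0.08270841]
```

Force dropped and the plate underside matches shoulder level, so the studs have probably clicked. I'll press a little more to check the stiffness.

```bash

python3 -m jog '[{"x":0,"y":0,"z":-0.08,"rx":0,"ry":0,"rz":0},{"x":0,"y":0,"z":-0.08,"rx":0,"ry":0,"rz":0},{"x":0,"y":0,"z":0,"rx":0,"ry":0,"rz":0}]'
python3 - <<'E'
from h import *
np.set_printoptions(precision=4,suppress=True)
s=status.sense();print(s['ft_torque'],s['wrist_force'],s['position'])
S=eyes.get_image('scene');T=eyes.get_image('top')
a=cv2.resize(T['frame'][170:260,290:390],None,fx=4,fy=4,interpolation=cv2.INTER_CUBIC)
b=cv2.resize(S['frame'][140:230,200:300],None,fx=4,fy=4,interpolation=cv2.INTER_CUBIC)
cv2.imwrite('pics/h3.png',np.hstack([a,b]))
E
```

```text
t: 13.62
position: [0.5414, -0.1854, 0.0798]
tcp_rot: [0.002, -0.119, 0.993, -0.001]
wrist_force: [-0.9, 1.3, 12.7]
opening: 0.0136
grasp_force: 30.0
[0.4196 0.2628 0.2018] [-0.8719  1.3275 12.7077] [ 0.5414 -0.1854  0.0798]
```

View pics/h3.png

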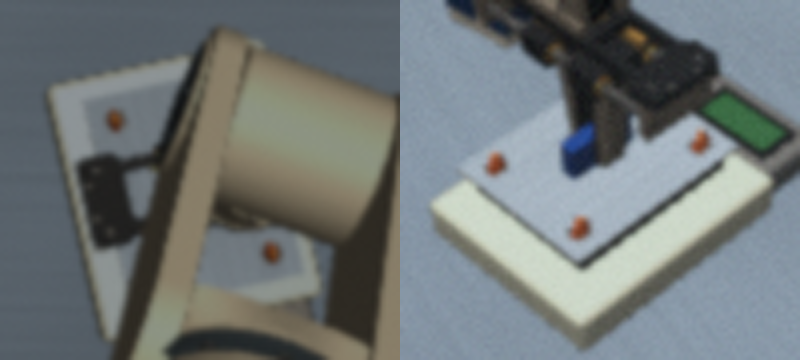

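All three visible studs stand well through the plate and it lies on the shoulders. Easing off, releasing, then retreating straight up.

```bash

python3 -m jog '[{"x":0,"y":0,"z":0.12,"rx":0,"ry":0,"rz":0},{"x":0,"y":0,"z":0.12,"rx":0,"ry":0,"rz":0},{"x":0,"y":0,"z":0.1,"rx":0,"ry":0,"rz":0},{"x":0,"y":0,"z":0,"rx":0,"ry":0,"rz":0}]'
python3 -m jog '[{"x":0,"y":0,"z":0,"rx":0,"ry":0,"rz":0},{"x":0,"y":0,"z":0,"rx":0,"ry":0,"rz":0},{"x":0,"y":0,"z":0,"rx":0,"ry":0,"rz":0},{"x":0,"y":0,"z":0,"rx":0,"ry":0,"rz":0},{"x":0,"y":0,"z":0,"rx":0,"ry":0,"rz":0},{"x":0,"y":0,"z":0,"rx":0,"ry":0,"rz":0}]' 0
python3 -m jog '[{"x":0,"y":0,"z":0.3,"rx":0,"ry":0,"rz":0},{"x":0,"y":0,"z":0.6,"rx":0,"ry":0,"rz":0},{"x":0,"y":0,"z":0.9,"rx":0,"ry":0,"rz":0},{"x":0,"y":0,"z":0.9,"rx":0,"ry":0,"rz":0},{"x":0,"y":0,"z":0.9,"rx":0,"ry":0,"rz":0},{"x":0,"y":0.5,"z":0.9,"rx":0,"ry":0,"rz":0},{"x":0,"y":0.9,"z":0.9,"rx":0,"ry":0,"rz":0},{"x":0,"y":0.9,"z":0.5,"rx":0,"ry":0,"rz":0},{"x":0,"y":0.9,"z":0,"rx":0,"ry":0,"rz":0},{"x":0,"y":0.9,"z":0,"rx":0,"ry":0,"rz":0}]'
python3 -m jog '[{"x":0,"y":0.9,"z":0,"rx":0,"ry":0,"rz":0},{"x":0,"y":0.9,"z":0,"rx":0,"ry":0,"rz":0},{"x":0,"y":0.9,"z":0,"rx":0,"ry":0,"rz":0},{"x":0,"y":0.9,"z":0,"rx":0,"ry":0,"rz":0},{"x":0,"y":0.9,"z":0,"rx":0,"ry":0,"rz":0},{"x":0,"y":0.9,"z":0,"rx":0,"ry":0,"rz":0},{"x":0,"y":0.9,"z":0,"rx":0,"ry":0,"rz":0},{"x":0,"y":0.4,"z":0,"rx":0,"ry":0,"rz":0},{"x":0,"y":0,"z":0,"rx":0,"ry":0,"rz":0}]'
python3 - <<'E'
from h import *
S=eyes.get_image('scene');T=eyes.get_image('top')
a=cv2.resize(T['frame'][170:260,290:390],None,fx=4,fy=4,interpolation=cv2.INTER_CUBIC)
b=cv2.resize(S['frame'][140:230,200:300],None,fx=4,fy=4,interpolation=cv2.INTER_CUBIC)
cv2.imwrite('pics/h4.png',np.hstack([a,b]))
E
```

```text
t: 14.22
position: [0.5414, -0.1854, 0.0858]
tcp_rot: [0.002, -0.119, 0.993, -0.001]
wrist_force: [5.0, 0.8, 2.6]
opening: 0.0138
grasp_force: 30.0
t: 14.98
position: [0.5397, -0.1851, 0.0852]
tcp_rot: [-0.0, -0.119, 0.993, 0.0]
wrist_force: [0.7, -0.0, 0.3]
opening: 0.0458
grasp_force: 0.0
t: 16.23
position: [0.5393, -0.1014, 0.2026]
tcp_rot: [-0.0, -0.119, 0.993, 0.0]
wrist_force: [-0.3, 0.4, 0.5]
opening: 0.0459
grasp_force: 0.0
t: 17.35
position: [0.5397, 0.0314, 0.2032]
tcp_rot: [-0.0, -0.119, 0.993, -0.0]
wrist_force: [-1.0, -1.3, -0.4]
opening: 0.0463
grasp_force: 0.0
```

View pics/h4.png

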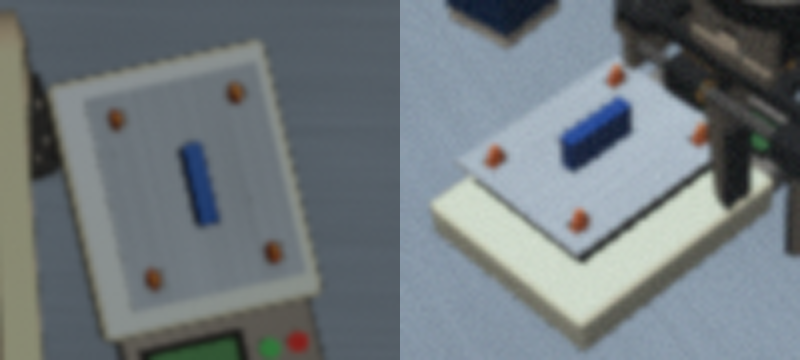

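The plate lies level, all four studs stand through it equally (crop (117,120), (236,93), (153,279), (273,252)), and the gripper is clear.

```bash
python3 -c "
from bench import finish_job;print(finish_job())"
```

```text
the job is handed in; nothing more can be done
None
```

The weighing plate is snapped home on all four studs and released. The highest carrier load I saw was about 18 N against the 29 N limit, the bottle, carton and cup were not touched, and the job was handed in at about 17 s; the judge's result was not shown.

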